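# Put the weighing spatula and brush away in their tray

## Robot

A 6-joint arm with a two-finger parallel gripper is mounted at the origin on the work surface. World frame = base frame: x ahead of the robot, y to its left, z up, the work surface at z = 0. Lengths are in m, angles in rad, forces in N, time in s.
With the tool pointing down it reaches from about 0.3 to 0.775 m from the base axis. Payload 14.6 kg.
Tool frame: the origin (TCP) lies on the mounting face of the last link; the fingertips stand 199 mm ahead of it and the grasp point (between the pads) lies 180 mm ahead of it; z points along the fingers, y is the direction in which the jaws open and shut (so a half turn about z gives the same grasp; the last joint's range is limited). The gripper opens to 94 mm and grips with 3 to 60 N. Pads are 16 mm wide; open, the fingers measure 119 mm over their backs; the gripper's body (75 mm by 177 mm) begins 78 mm behind the grasp point.
Start: joints at [-1.317, 0.3, 1.521, -0, 1.321, -0.067], TCP at [0.173, -0.522, 0.405] pointing down, gripper open.
Joint ranges: [-3.03, 3.03], [-0.79, 2.21], [0.23, 2.52], [-1.04, 4.18], [0, 3.07], [-2.55, 2.55]. Speed limits (rad/s): [2.22, 2.22, 2.57, 3.14, 3.14, 3.14].

## Interface

Orientations are given as [roll, pitch, yaw] about the fixed x, y, z axes, in that order (R = Rz(yaw) Ry(pitch) Rx(roll)).
In Python, from station import sensors, vision, job gives the robot as it stands. The module is installed in compiled form; this text tells all that it offers.
- The arm moves only by the tool arm_command, never from a script. Its argument "plan" is one flat list of numbers, 5 for each row, row after row: the closure, from -1 (fully open) to 1 (shut), so that 0 is half open, then the shift along the world's x, y, z scaled (see below), then the turn about the world's z scaled (see below). A call has 1 to 20 rows; each row is the pose to reach, as a shift and turn from the pose commanded when the call began; what a row does not reach only later rows make up. The controller multiplies each number of a shift by 400 mm and each number of a turn by 120 degrees. A row lasts 1/10 s, in which the tool goes at most 50 mm and 8.59 degrees, less where a joint would pass 70% of its speed; a pose out of reach is approached as far as the arm can. A call with a number of a shift or a turn outside -1 to 1 is refused whole. A call with a gripper value outside its range is refused whole. The fingers move at their own pace and stop on an object; "newtons" is the grip in N (left out, the last holds). Time passes only in rows, so rows that repeat a pose let the fingers close. It gives the time, the measured TCP pose, the force and the opening at its end, in the units of the state.
- sensors.get_obs(): the state, without advancing time (a new reading comes with each control period).
- vision.camera(name): name is "scene" or "top" or "wrist"; returns the picture (480x640x3 uint8, blue, green, red); there is no depth.
- vision.camera_params(name): a dict with "intrinsics" (3x3 intrinsics, pixels), "rvec" (rotation vector, rad) and "tvec" (3), from world to camera coordinates, as OpenCV has them. Camera axes: x right, y down, z forward; pixel columns grow to the right and rows downward; lengths in m; the calibration is good to about 2 mm. The wrist camera is an equidistant fisheye: a pixel r from the principal point sees the ray r / f radians off the axis. A picture is of the moment at which its call begins: read the wrist's pose just before it. camera_params takes no time and is no camera call; for the wrist camera it gives the pose at the moment of the call.
- job.hand_in(): hands the job in, once; it reports no verdict.
Trained networks look in the newest picture that a camera, given by its name, has taken for a name from the list of things; names that differ only in an ending like _2 or _b are one class to them, and where a whole thing is asked for, a point or a joint stands for the part that bears it (a point fixed in the world has none). Each returns a list of dicts, best first, with "confidence" (0 to 1); they miss things now and then, are a little off and sometimes report something else, mostly with a low value. They report only what shows in the picture. A call takes as long as a camera call.
- vision.search_frame(name, camera): "at" ([row, column] in pixels, amid what is visible of it).
- vision.silhouettes(name, camera): "mask" (480x640 bool, what is visible of it) and "at" ([row, column] in pixels, amid what is visible of it).
- vision.pinpoint(name, camera): "at" ([row, column] in pixels: a listed point, or the origin of a listed thing).
The state is a dict: "time_s": time; "qpos": joint angles; "joint_vel": joint speeds; "tau": joint torques, N m; "ee_pos": TCP position; "eef_rot": TCP orientation; "force": force on the tool from outside, world axes, zero at the start; "moment": the same for the moment, N m; "grip_width": finger opening in m.
Only numpy, scipy, OpenCV 4.12 (cv2) and the standard library are available. Lean on these libraries where they do the work, as an engineer would, in place of code of your own. Each camera call takes 0.05 s, during which the arm holds its last target.

## Task

Take the spatula and the flat brush off the sloping rest and lay them flat in the shallow white tray: the spatula lengthwise in the empty long compartment, beside the one with the jars, and the brush in the short compartment that runs across the tray's far end, in either order. Lower each tool gently until it lies level on the floor of its compartment before you let it go, and do not disturb the jars, the jug or the grey box.

Things in the scene. Friction and masses are not known exactly. Their poses are not given: they have to be found in the camera images.
- rest: Fixed steel rest, base 170 x 190 x 8 mm; origin under its centre, z up, +x downhill (away from the robot). Two identical places, at y = +55 and -55 mm (which tool is where varies); a tool leans in each at 40 degrees, head downhill on a lip, handle uphill on a cradle 41 mm wide, 110 to 126 mm from the head's tip, whose guides stand 11 mm above the tool's underside. Between, its sides are free.
- spatula: Spatula 170 mm long, 0.12 kg: steel blade 70 x 52 x 5 mm with round tip; straight black handle 100 mm long, 22 wide, 20 high. Underside flat. Origin on the underside at mid-length, which is on the handle 15 mm from the blade: grip here, across y. +x to the blade's tip, z out of the top face. Starts with x 40 degrees downwards, origin 77 mm above the bench.
- brush: Flat brush 140 mm long, 0.09 kg: dark rigid bristles 40 x 44 x 13 mm, steel ferrule 25 x 46 x 18 mm, straight wooden handle 75 mm long, 24 wide, 20 high. Underside flat. Origin on the handle's underside, 85 mm from the bristle tip, 20 mm from the ferrule: grip here, across y. +x to the bristle tip, z out of the top face. Starts with x 40 degrees downwards, origin 77 mm above the bench.
- spatula_mid (a point): Middle of the spatula's length on its underside (the same point as its origin).
- brush_mid (a point): Middle of the brush's length on its underside: 15 mm from the brush's origin towards the bristles.
- tray: Fixed shallow white tray, 294 (x) by 180 mm (y), floor 4 mm thick; walls and dividers 4 to 5 mm thick reach 12 mm above that floor. Origin under its centre, z up, x away from the robot. Two long compartments side by side along x on the robot's side (+y one empty, -y one holds two jars) and a short one across the far (+x) end, along y.
- long_bay (a point): Centre of the floor of the empty long compartment, 200 mm (along x) by 80 mm inside; axes as the tray's. The spatula goes here along x, blade either way. Over its floor there is room beside the handle to open the fingers to about 40 mm.
- short_bay (a point): Centre of the floor of the short compartment, 170 mm (along y) by 80 mm (x) inside; axes as the tray's. The brush goes here along y, bristles either way.
- jar_a: Closed glass jar, 52 mm across, 45 mm high, in the tray. Bystander, loose: leave it alone. Origin at the centre of its underside, z up.
- jar_b: Closed glass jar, 52 mm across, 45 mm high, in the tray. Bystander, loose: leave it alone. Origin at the centre of its underside, z up.
- jug: White plastic jug with handle, 80 mm across, 85 mm high, between rest and tray. Bystander, loose: leave it alone. Origin at the centre of its underside, z up.
- cell_box: Open grey divided box, 100 x 60 mm, 35 mm high, between rest and tray on the robot's side. Bystander, loose: leave it alone. Origin at the centre of its underside, z up.

How it is judged:
By the outcome, as a careful person would: the job done as asked, in the order asked, and still so for the second after the job is handed in, with the robot touching nothing.
It also fails if it takes over 69 s, if anything falls off the work surface, if the arm or the gripper's body presses on something with over 40 N, if the wrist force passes 120 N, or if a joint passes its speed limit or range.

## Working session

There is one attempt and no reset: what is moved stays moved. The work goes in short steps, Python scripts to look and compute and a tool call to move; the robot and the scene stay as the last step left them, time stands still between calls to the robot, and variables do not carry over. Pictures are saved under pics/ and viewed, and the job is handed in when it is done.

Besides the shell and the picture viewer there is one more tool, called after "Emit:" as name(argument=value, ...) on one line, values as JSON. arm_command: Moves the arm, as the interface text tells. Its arguments: {"type":"object","properties":{"plan":{"type":"array"},"newtons":{"type":"number"}},"required":["plan"]}

```bash
ls; mkdir -p pics; python3 - <<'E'
from station import sensors, vision
import cv2
o=sensors.get_obs()
for k,v in o.items(): print(k,v)
for c in ["scene","top"]:
    cv2.imwrite(f"pics/{c}0.png",vision.camera(c))
    p=vision.camera_params(c); print(c,p)
E
```

```text
pics
time_s 0.0
qpos [-1.31660443e+00  3.00452713e-01  1.52157955e+00 -1.45949151e-05
  1.32068982e+00 -6.65828277e-02]
joint_vel [ 7.14069965e-04 -1.16495302e-04 -1.80560516e-08 -5.03777171e-04
 -6.48029749e-04  1.20367340e-03]
tau [ 4.30283990e-05 -5.31807482e+01 -3.52731550e+01  7.08829123e-02
  2.44949665e-02 -1.29725327e-04]
ee_pos [ 0.17341241 -0.52190954  0.40409694]
eef_rot [-3.14046479e+00 -6.10396692e-05  3.20778310e-01]
force [-0.75399393  0.61868938  0.89085865]
moment [-0.03485862  0.04051789  0.01094245]
grip_width 0.09388955739029196
scene {'intrinsics': array([[435.12994024,   0.        , 310.33429375],
       [  0.        , 435.12994024, 237.27578288],
       [  0.        ,   0.        ,   1.        ]]), 'rvec': array([ 1.37822332,  1.91165149, -1.02682223]), 'tvec': array([ 0.16512796, -0.18498006,  1.32789124])}
top {'intrinsics': array([[474.50120084,   0.        , 324.31790189],
       [  0.        , 474.50120084, 234.20979291],
       [  0.        ,   0.        ,   1.        ]]), 'rvec': array([ 2.1742178 , -2.23371343,  0.05519832]), 'tvec': array([0.02741771, 0.53155959, 0.84698236])}
```

View pics/scene0.png

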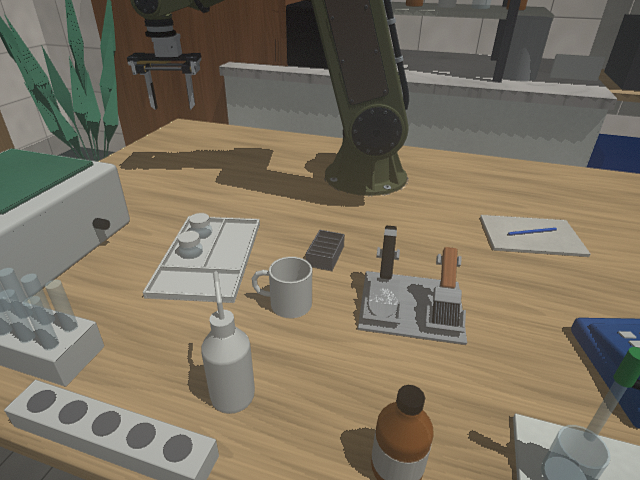

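View pics/top0.png

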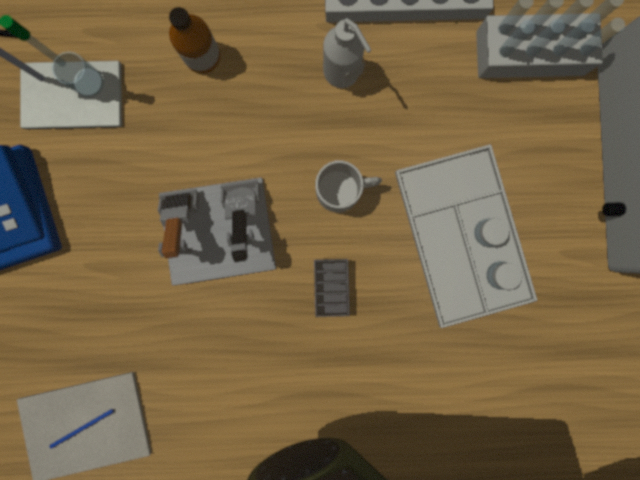

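Scene: brush (wooden, around (225,175) in top) is in the left place and the spatula (black, around (230,240)) in the right. The tray is at around (235,467), its far compartment up. The jug is at (185,340) and the grey box at (287,333). Next I measure.

```bash
cat > h.py <<'E'
import numpy as np, cv2
from station import sensors, vision
P={c:vision.camera_params(c) for c in ("scene","top")}
def ray(c,at):
    p=P[c]; R,_=cv2.Rodrigues(p["rvec"]); t=np.ravel(p["tvec"])
    K=p["intrinsics"]; d=R.T@np.linalg.inv(K)@np.array([at[1],at[0],1.]); o=-R.T@t
    return o,d/np.linalg.norm(d)
def onz(c,at,z):
    o,d=ray(c,at); return o+d*(z-o[2])/d[2]
def tri(a,b):
    A=[];B=[]
    for c,at in (a,b):
        o,d=ray(c,at); M=np.eye(3)-np.outer(d,d); A.append(M);B.append(M@o)
    return np.linalg.lstsq(np.vstack(A),np.hstack(B),rcond=None)[0]
def proj(c,X):
    p=P[c]; return cv2.projectPoints(np.float64(X).reshape(-1,3),p["rvec"],p["tvec"],p["intrinsics"],None)[0].reshape(-1,2)
E
python3 - <<'E'
from h import *
np.set_printoptions(precision=4,suppress=True)
for c in("scene","top"): vision.camera(c)
Z=dict(rest=0,spatula=.077,brush=.077,tray=0,long_bay=.004,short_bay=.004,brush_mid=.0674,jug=0,cell_box=0,jar=.004)
for n in ["rest","spatula","brush","brush_mid","tray","long_bay","short_bay","jug","cell_box","jar_a"]:
    r={c:vision.pinpoint(n,c) for c in("scene","top")}
    for c in r:
        for d in r[c][:3]:
            print(n,c,np.round(d["at"],1),round(d["confidence"],2),onz(c,d["at"],Z.get(n,.004))[:2])
    if r["scene"] and r["top"]: print("   tri",tri(("scene",r["scene"][0]["at"]),("top",r["top"][0]["at"])))
for n in ["rest","spatula","brush","tray"]:
    for c in ("top","scene"):
        m=vision.silhouettes(n,c)
        if m:
            np.save(f"m_{n}_{c}.npy",m[0]["mask"]); print(n,c,m[0]["confidence"],m[0]["mask"].sum())
            if c=="top":print(cv2.minAreaRect(np.argwhere(m[0]["mask"])[:,::-1].astype(np.float32)))
print(sensors.get_obs()["time_s"])
E
```

```text
rest scene [305.8 411.9] 0.59 [0.541 0.211]
rest scene [288.6 445. ] 0.51 [0.4671 0.2686]
rest scene [252.9 193.2] 0.36 [ 0.5213 -0.2817]
rest top [229.6 214.5] 0.93 [0.5464 0.2136]
rest top [221.5 239.9] 0.22 [0.56   0.1669]
   tri [0.5462 0.2118 0.0048]
spatula scene [269.1 382.9] 0.64 [0.5456 0.1476]
spatula top [221.2 240.6] 0.64 [0.5548 0.1527]
spatula top [264.5 449.5] 0.27 [ 0.4732 -0.1937]
   tri [0.5546 0.15   0.0842]
brush scene [277.8 446.3] 0.81 [0.5343 0.2619]
brush scene [286.  441.2] 0.72 [0.5613 0.2548]
brush top [234.3 174. ] 0.95 [0.5359 0.2639]
brush top [221.1 240.8] 0.25 [0.555  0.1524]
   tri [0.5359 0.2626 0.0785]
brush_mid scene [287.5 444.5] 0.78 [0.5512 0.2615]
brush_mid scene [246.7 231.8] 0.74 [ 0.5574 -0.16  ]
brush_mid scene [232.8 203.9] 0.27 [ 0.5292 -0.2403]
brush_mid top [227.1 177. ] 0.74 [0.5484 0.2616]
   tri [0.5486 0.2619 0.0655]
tray scene [253.5 206.5] 0.61 [ 0.5137 -0.2521]
tray top [236.5 466.6] 0.76 [ 0.5214 -0.248 ]
   tri [ 0.5213 -0.2465  0.0063]
long_bay scene [246.6 233. ] 0.71 [ 0.4747 -0.2051]
long_bay top [262.5 450.6] 0.56 [ 0.4746
[... 452 characters left out ...]
8 201.8] 0.97 [ 0.4379 -0.3073]
jar_a scene [253.3 191.8] 0.88 [ 0.5285 -0.2804]
jar_a top [233.2 484.4] 0.96 [ 0.5264 -0.2796]
jar_a top [275.7 503.3] 0.69 [ 0.448  -0.3109]
   tri [ 0.5227 -0.2538  0.0669]
rest top 0.69 6853
((213.24520874023438, 231.9146728515625), (93.89899444580078, 112.9637451171875), 81.4391098022461)
rest scene 0.87 4299
spatula top 0.71 1532
((240.0, 225.0), (74.0, 30.0), 90.0)
brush top 0.81 1428
((174.23094177246094, 225.26649475097656), (29.710020065307617, 66.47349548339844), 4.085616588592529)
brush scene 0.58 1603
tray top 0.91 14698
((465.57757568359375, 235.75685119628906), (163.66453552246094, 101.67558288574219), 73.99595642089844)
tray scene 0.74 5962
1.6
```

```bash
python3 - <<'E'
from h import *
np.set_printoptions(precision=4,suppress=True)
m=np.load("m_tray_top.npy"); 
def back(m,z):
    return np.array([onz("top",(r,c),z)[:2] for r,c in np.argwhere(m)])
print("tray",cv2.minAreaRect((back(m,.016)*1000).astype(np.float32)))
for nm,cs,z in [("tray",[(397,172),(491,147),(536,300),(441,326)],.016),("rest",[(161,192),(264,179),(274,270),(172,284)],.008)]:
    w=np.array([onz("top",(r,c),z)[:2] for c,r in cs]); print(nm,w.tolist(),w.mean(0)); e=np.roll(w,-1,0)-w; print(np.linalg.norm(e,axis=1),np.degrees(np.arctan2(e[:,1],e[:,0])))
im=vision.camera("top")
cv2.imwrite("pics/topA.png",cv2.resize(im[160:300,140:300],None,fx=5,fy=4,interpolation=cv2.INTER_CUBIC)[:600,:800])
cv2.imwrite("pics/topB.png",cv2.resize(im[135:335,385:550],None,fx=3,fy=3,interpolation=cv2.INTER_CUBIC))
E
```

```text
tray ((523.0821533203125, -241.04278564453125), (294.062255859375, 183.82000732421875), 14.043852806091309)
tray [[0.6410312994109925, -0.12147099587382076], [0.6823029384941582, -0.29393704179563124], [0.40365452895520076, -0.3632244899914329], [0.36221637151143515, -0.19085085559524267]] [ 0.5223 -0.2424]
[0.1773 0.2871 0.1773 0.2873] [ -76.542  -166.0363  103.5173   13.9736]
rest [[0.6169290274138983, 0.3075895801159139], [0.6358294321102217, 0.12016512926513047], [0.4699455686460935, 0.10571973120462236], [0.4498077097371242, 0.28993763629677094]] [0.5431 0.2059]
[0.1884 0.1665 0.1853 0.1681] [ -84.2416 -175.0232   96.2385    6.0294]
```

View pics/topA.png

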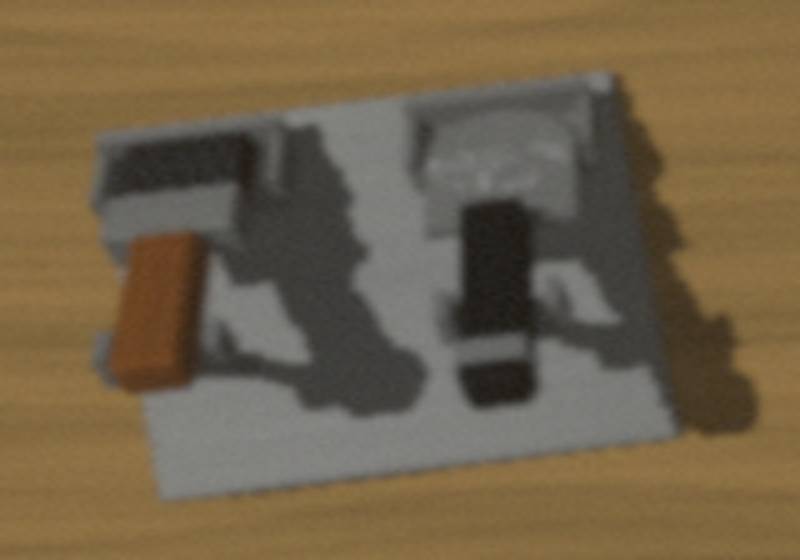

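View pics/topB.png

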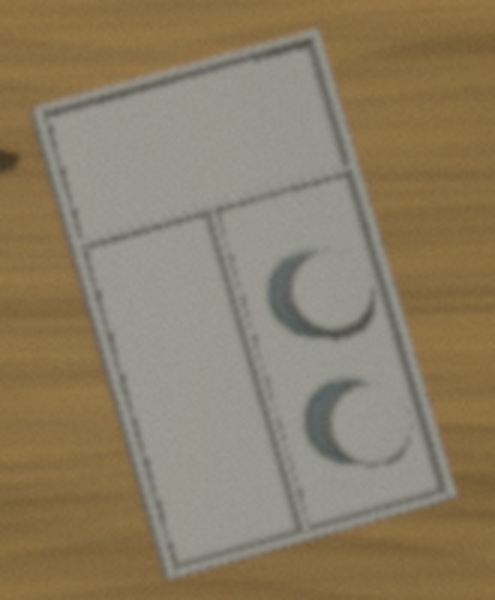

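```bash
cat > fit.py <<'E'
from h import *
from scipy.optimize import minimize
from scipy.spatial.transform import Rotation as Rt
def box(x0,x1,w,h0,h1): return np.array([[x,y,z] for x in(x0,x1) for y in(-w/2,w/2) for z in(h0,h1)])
a=np.linspace(-np.pi/2,np.pi/2,15)
blade=np.vstack([np.array([[.059+.026*np.cos(t),.026*np.sin(t),z] for t in a for z in(0,.005)]),box(.015,.06,.052,0,.005)])
MOD={"spatula":[blade,box(-.085,.015,.022,0,.020)],
"brush":[box(.045,.085,.044,0,.013),box(.020,.045,.046,0,.018),box(-.055,.020,.024,0,.020)]}
def world(pts,x,y,z,yaw,tilt): return Rt.from_euler("ZY",[yaw,tilt]).apply(pts)+[x,y,z]
S=4
def render(n,c,pose):
    m=np.zeros((480*S,640*S),np.uint8)
    for part in MOD[n]:
        q=proj(c,world(part,*pose)); q=((q+.5)*S).astype(np.int32)
        cv2.fillConvexPoly(m,cv2.convexHull(q),1)
    return cv2.resize(m.astype(np.float32),(640,480),interpolation=cv2.INTER_AREA)
E
cat > f2.py <<'E'
from fit import *
from station import vision
np.set_printoptions(precision=4,suppress=True)
t=np.radians(40); im=vision.camera("top"); sc=vision.camera("scene")
ov=cv2.resize(im,None,fx=4,fy=4)
for n,x0 in(("brush",[.536,.262,.1]),("spatula",[.5548,.151,.1])):
    M={c:np.load(f"m_{n}_{c}.npy").astype(np.float32) for c in("top",)}
    f=lambda p:sum(np.abs(render(n,c,(p[0]/1000,p[1]/1000,.077,p[2]/100,t))-M[c]).sum()/M[c].sum() for c in M)
    r=minimize(f,[x0[0]*1000,x0[1]*1000,10],method="Nelder-Mead",options=dict(initial_simplex=[[x0[0]*1000+a,x0[1]*1000+b,c] for a,b,c in((-5,-5,5),(6,-4,8),(0,6,15),(2,0,0))]))
    print(n,r.x,np.degrees(r.x[2]/100),r.fun)
    p=(r.x[0]/1000,r.x[1]/1000,.077,r.x[2]/100,t)
    for part in MOD[n]:
        q=((proj("top",world(part,*p))+.5)*4).astype(np.int32); cv2.polylines(ov,[cv2.convexHull(q)],True,(0,255,0),1)
cv2.imwrite("pics/fit.png",ov[640:1200,520:1200])
E
python3 f2.py
```

```text
brush [537.1503 261.519   14.2796] 8.181596163401586 0.09239320456981659
spatula [550.9008 152.9569  12.708 ] 7.281155013654158 0.05678851157426834
```

View pics/fit.png

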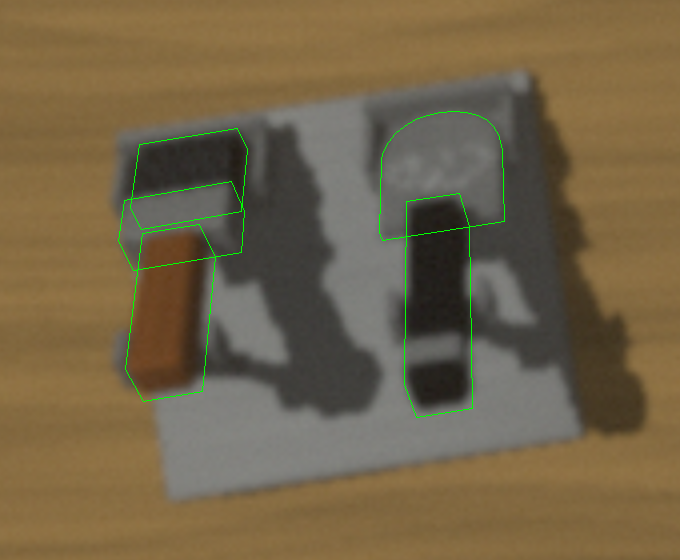

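Emit:
arm_command(plan=[-1,0.9,0.9,0,-0.099,-1,0.9,0.9,0,-0.099,-1,0.9,0.9,0,-0.099,-1,0.9,0.9,0,-0.099,-1,0.9,0.9,0,-0.099,-1,0.9,0.9,0,-0.099,-1,0.9,0.9,0,-0.099,-1,0.9,0.9,0,-0.099,-1,0.9,0.9,0,-0.099,-1,0.9,0.9,0,-0.099,-1,0.9,0.9,0,-0.099,-1,0.9,0.9,0,-0.099,-1,0.9,0.9,0,-0.099])

```text
time_s: 3.05
ee_pos: [0.5329, -0.1626, 0.4045]
eef_rot: [3.142, 0.0, 0.113]
force: [0.7, 0.4, 0.1]
grip_width: 0.0938
```

Emit:
arm_command(plan=[-1,0.056,0.79,0,0,-1,0.056,0.79,0,0,-1,0.056,0.79,0,0,-1,0.056,0.79,0,0,-1,0.056,0.79,0,0,-1,0.056,0.79,0,0,-1,0.056,0.79,0,0,-1,0.056,0.79,-0.1,0,-1,0.056,0.79,-0.1,0,-1,0.056,0.79,-0.1,0])

```text
time_s: 4.05
ee_pos: [0.556, 0.1525, 0.3652]
eef_rot: [3.141, 0.001, 0.112]
force: [0.1, 0.0, 1.1]
grip_width: 0.0939
```

```bash
python3 - <<'E'
from h import *
o=sensors.get_obs(); p=vision.camera_params("wrist"); print(o["ee_pos"],o["eef_rot"],p)
im=vision.camera("wrist"); cv2.imwrite("pics/w1.png",im)
R,_=cv2.Rodrigues(p["rvec"]); t=np.ravel(p["tvec"]); K=p["intrinsics"]
for n in("spatula","spatula_mid","brush"):
  for d in vision.pinpoint(n,"wrist")[:2]:
    u=(d["at"][1]-K[0,2])/K[0,0]; v=(d["at"][0]-K[1,2])/K[1,1]; th=np.hypot(u,v)
    dr=R.T@np.array([np.sin(th)*u/th,np.sin(th)*v/th,np.cos(th)]); c=-R.T@t
    print(n,d["at"],d["confidence"],c+dr*(.077-c[2])/dr[2])
E
```

```text
[0.55604043 0.15247351 0.36520144] [3.14132558e+00 9.58726275e-04 1.11582850e-01] {'intrinsics': array([[371.64829954,   0.        , 320.91334661],
       [  0.        , 371.64829954, 240.20786515],
       [  0.        ,   0.        ,   1.        ]]), 'rvec': array([-2.20774161,  1.97435126,  0.22727472]), 'tvec': array([0.08864022, 0.5380354 , 0.4795746 ])}
spatula [248.9, 321.0] 0.87 [0.55051919 0.15080522 0.077     ]
spatula_mid [251.7, 317.9] 0.74 [0.5481208  0.15286033 0.077     ]
brush [250.5, 182.3] 0.74 [0.5368605  0.25828392 0.077     ]
```

View pics/w1.png

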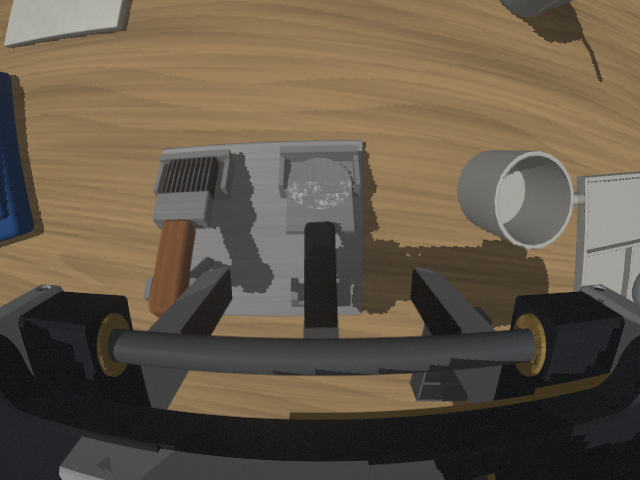

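Wrist view: the spatula handle lies on the jaw centreline (column 320) and is aligned. I descend and grip.

Emit:
arm_command(plan=[-1,-0.003,0,-0.08,0,-1,-0.003,0,-0.15,0,-1,-0.003,0,-0.2,0,-1,-0.003,0,-0.225,0,-1,-0.003,0,-0.225,0,1,-0.003,0,-0.225,0,1,-0.003,0,-0.225,0,1,-0.003,0,-0.225,0,1,-0.003,0,-0.225,0,1,-0.003,0,-0.225,0,1,-0.003,0,-0.225,0,1,-0.003,0,-0.225,0,1,-0.003,0,-0.225,0,1,-0.003,0,-0.225,0,1,-0.003,0,-0.225,0], newtons=25)

```text
time_s: 5.75
ee_pos: [0.5546, 0.154, 0.2747]
eef_rot: [3.142, 0.0, 0.113]
force: [-0.2, -0.5, 0.5]
grip_width: 0.0217
```

Gripped at 21.7 mm (handle is 22). Lift gently.

Emit:
arm_command(plan=[1,0,0,0.03,0,1,0,0,0.08,0,1,0,0,0.15,0,1,0,0,0.22,0,1,0,0,0.29,0,1,0,0,0.36,0,1,0,0,0.4,0,1,0,0,0.4,0,1,0,0,0.4,0])

```text
time_s: 6.65
ee_pos: [0.5544, 0.154, 0.4343]
eef_rot: [3.142, 0.0, 0.113]
force: [0.5, 0.7, -1.8]
grip_width: 0.0217
```

```bash
python3 - <<'E'
from h import *
im=vision.camera("wrist"); s=vision.camera("scene")
cv2.imwrite("pics/w2.png",np.hstack([cv2.resize(im,(400,300)),cv2.resize(s[150:390,240:560],(400,300))]))
E
```

```text
(no output)
```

View pics/w2.png

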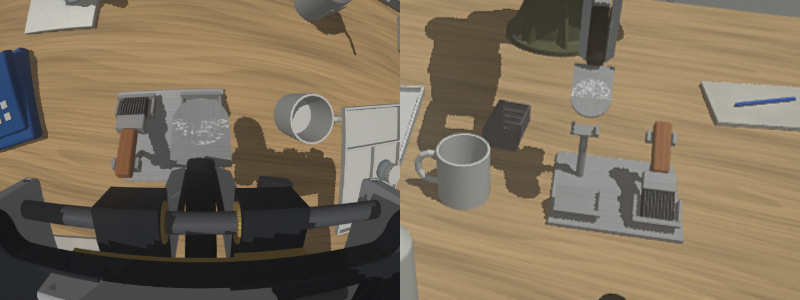

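```bash
python3 - <<'E'
from h import *
np.set_printoptions(precision=4,suppress=True)
def f(l,z):
    w=np.array([onz("top",(135+v/3,385+u/3),z)[:2] for u,v in l]); print(w.mean(0),np.linalg.norm(np.roll(w,-1,0)-w,axis=1))
f([(88,247),(210,213),(298,527),(172,567)],.012)
f([(45,112),(312,42),(348,172),(84,243)],.012)
E
```

```text
[ 0.4718 -0.2104] [0.0769 0.1956 0.0796 0.1981]
[ 0.6202 -0.2194] [0.1685 0.0821 0.1663 0.0829]
```

Emit:
arm_command(plan=[1,-0.005,-0.03,0,0.002,1,-0.015,-0.09,0,0.006,1,-0.026,-0.16,0,0.011,1,-0.039,-0.24,0,0.017,1,-0.052,-0.32,0,0.022,1,-0.065,-0.4,0,0.028,1,-0.078,-0.48,0,0.034,1,-0.091,-0.56,0,0.039,1,-0.104,-0.64,0,0.045,1,-0.117,-0.72,0,0.05,1,-0.13,-0.8,0,0.056,1,-0.14,-0.86,0,0.061,1,-0.146,-0.8975,0,0.063,1,-0.146,-0.8975,0,0.063,1,-0.146,-0.8975,0,0.063])

```text
time_s: 8.25
ee_pos: [0.4959, -0.205, 0.4342]
eef_rot: [-3.141, 0.001, 0.245]
force: [-0.2, 0.1, -1.0]
grip_width: 0.0223
```

Emit:
arm_command(plan=[1,0,0,-0.03,0,1,0,0,-0.09,0,1,0,0,-0.16,0,1,0,0,-0.23,0,1,0,0,-0.3,0,1,0,0,-0.35,0,1,0,0,-0.39,0,1,0,0,-0.41,0,1,0,0,-0.41,0,1,0,0,-0.41,0])

```text
time_s: 9.25
ee_pos: [0.4964, -0.2047, 0.2711]
eef_rot: [3.141, -0.0, 0.246]
force: [-0.8, -0.8, -1.9]
grip_width: 0.0216
```

```bash
cat > look.py <<'E'
import sys
from h import *
im=vision.camera("wrist"); s=vision.camera("scene"); n=sys.argv[1]; print(vision and sensors.get_obs()["force"])
cv2.imwrite(f"pics/{n}.png",np.hstack([cv2.resize(im,(400,300)),cv2.resize(s[160:310,130:330],(400,300),interpolation=cv2.INTER_CUBIC)]))
E
python3 look.py l1
```

```text
[ 0.49703379 -0.50984928 -0.6614735 ]
```

View pics/l1.png

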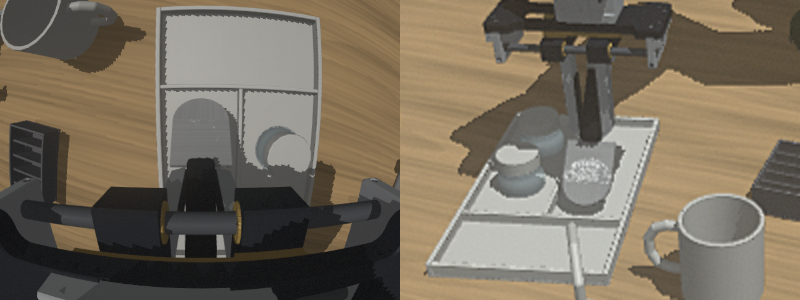

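Emit:
arm_command(plan=[1,0,0,-0.015,0,1,0,0,-0.0275,0,1,0,0,-0.035,0,1,-0.006,-0.0015,-0.0425,0,1,-0.0125,-0.003,-0.05,0,1,-0.0195,-0.005,-0.0575,0,1,-0.0255,-0.0065,-0.065,0,1,-0.03,-0.0075,-0.0725,0,1,-0.035,-0.0085,-0.08,0,1,-0.0395,-0.01,-0.0875,0,1,-0.0435,-0.011,-0.095,0,1,-0.0435,-0.011,-0.095,0], newtons=8)

```text
time_s: 10.55
ee_pos: [0.4786, -0.2094, 0.2322]
eef_rot: [-3.141, 0.0, 0.245]
force: [-0.5, 0.3, -0.5]
grip_width: 0.0219
```

```bash
python3 look.py l2
```

```text
[-1.44718242  0.59870287 -0.93299577]
```

View pics/l2.png

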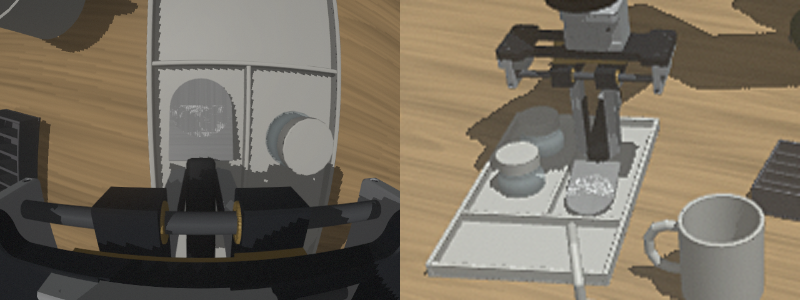

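Emit:
arm_command(plan=[1,-0.004,-0.001,-0.009,0,1,-0.0075,-0.002,-0.0175,0,1,-0.0105,-0.0025,-0.026,0,1,-0.0135,-0.0035,-0.035,0,1,-0.0155,-0.004,-0.044,0,1,-0.0175,-0.0045,-0.0525,0,1,-0.019,-0.005,-0.061,0,1,-0.02,-0.005,-0.065,0,1,-0.0205,-0.005,-0.068,0,1,-0.0205,-0.005,-0.068,0,1,-0.0205,-0.005,-0.068,0])

```text
time_s: 11.75
ee_pos: [0.4707, -0.2113, 0.2055]
eef_rot: [-3.142, 0.0, 0.246]
force: [0.1, 1.1, -2.5]
grip_width: 0.0218
```

```bash
python3 look.py l3; python3 -c "
from h import *
cv2.imwrite('pics/w3.png',vision.camera('wrist'))"
```

```text
[-0.92672798  0.3969735  -1.01847428]
```

View pics/l3.png

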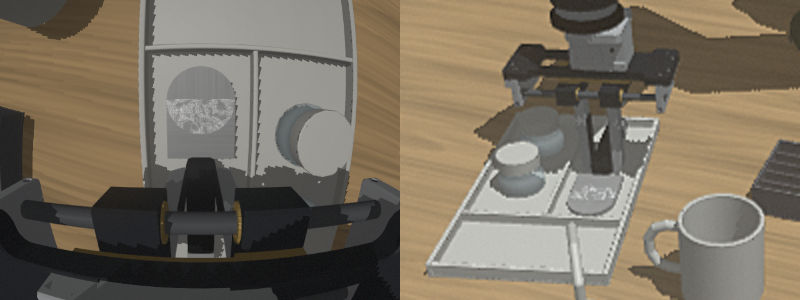

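View pics/w3.png

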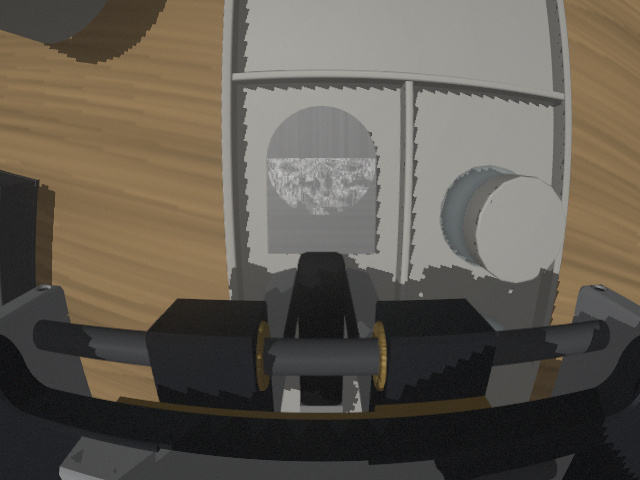

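```bash
cat > chk.py <<'E'
import sys
from fit import *
n=sys.argv[1]; x,y,yaw=map(float,sys.argv[2:5]); out=sys.argv[5]
s=vision.camera("scene"); F=6
ov=cv2.resize(s[195:295,150:283],None,fx=F,fy=F,interpolation=cv2.INTER_CUBIC)
for tilt,col in((0,(0,255,0)),(10,(0,0,255))):
    T=np.radians(tilt); z=.004+.085*np.sin(T)
    for part in MOD[n]:
        q=(proj("scene",world(part,x,y,z,yaw,T))-[150,195]+.5)*F
        cv2.polylines(ov,[cv2.convexHull(q.astype(np.int32))],True,col,1)
cv2.imwrite(f"pics/{out}.png",ov[:600,:800])
E
python3 chk.py spatula .472 -.210 .246 c1
```

```text
(no output)
```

View pics/c1.png

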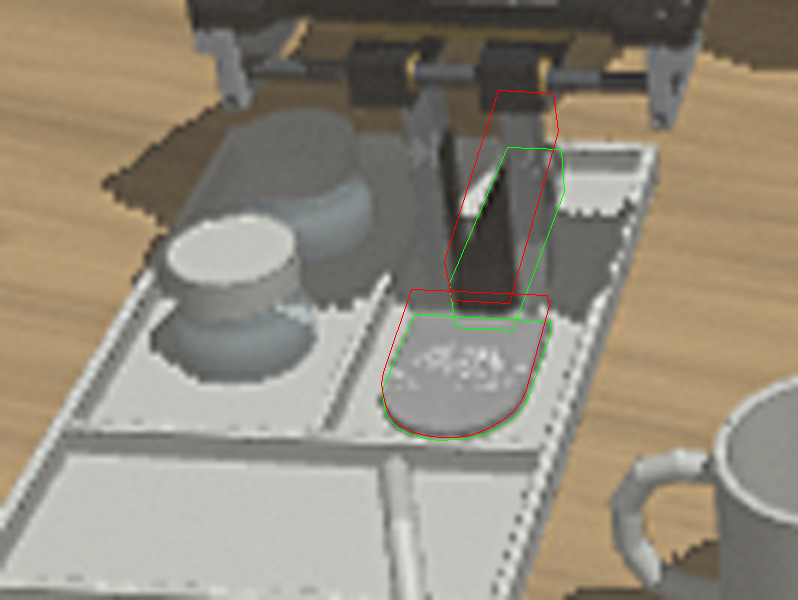

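Emit:
arm_command(plan=[1,0,0,-0.0025,0,1,0,0,-0.005,0,1,0,0,-0.005,0], newtons=5)

```text
time_s: 12.25
ee_pos: [0.4707, -0.2113, 0.2035]
eef_rot: [3.141, -0.0, 0.245]
force: [0.4, -0.8, 0.2]
grip_width: 0.0219
```

```bash
python3 chk.py spatula .472 -.210 .246 c2
```

```text
(no output)
```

View pics/c2.png

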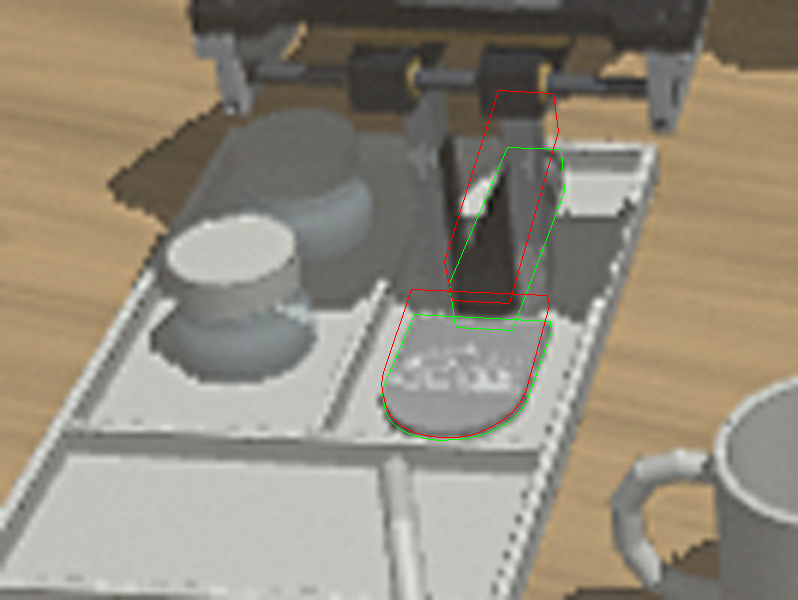

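Emit:
arm_command(plan=[1,0,0,-0.0012,0,1,0,0,-0.0025,0,1,0,0,-0.0025,0])

```text
time_s: 12.6
ee_pos: [0.4707, -0.2114, 0.2034]
eef_rot: [3.141, -0.0, 0.245]
force: [-6.3, 3.6, 16.2]
grip_width: 0.0222
```

```bash
cat > wchk.py <<'E'
import sys
from fit import *
n=sys.argv[1]; x,y,yaw=map(float,sys.argv[2:5]); out=sys.argv[5]
p=vision.camera_params("wrist"); im=vision.camera("wrist")
R,_=cv2.Rodrigues(p["rvec"]); t=np.ravel(p["tvec"]); K=p["intrinsics"]
def wp(X):
    c=X@R.T+t; th=np.arctan2(np.hypot(c[:,0],c[:,1]),c[:,2]); r=np.hypot(c[:,0],c[:,1])
    return np.c_[K[0,0]*th*c[:,0]/r+K[0,2],K[1,1]*th*c[:,1]/r+K[1,2]]
for tilt,col in((0,(0,255,0)),(5,(0,0,255))):
    T=np.radians(tilt); z=.004+.085*np.sin(T)
    tip=np.array([x,y])+.085*np.array([np.cos(yaw),np.sin(yaw)])*(1-np.cos(T))
    for part in MOD[n]:
        cv2.polylines(im,[cv2.convexHull(wp(world(part,tip[0],tip[1],z,yaw,T)).astype(np.float32)).astype(np.int32)],True,col,1)
cv2.imwrite(f"pics/{out}.png",im)
E
python3 wchk.py spatula .472 -.211 .246 d1
```

```text
(no output)
```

View pics/d1.png

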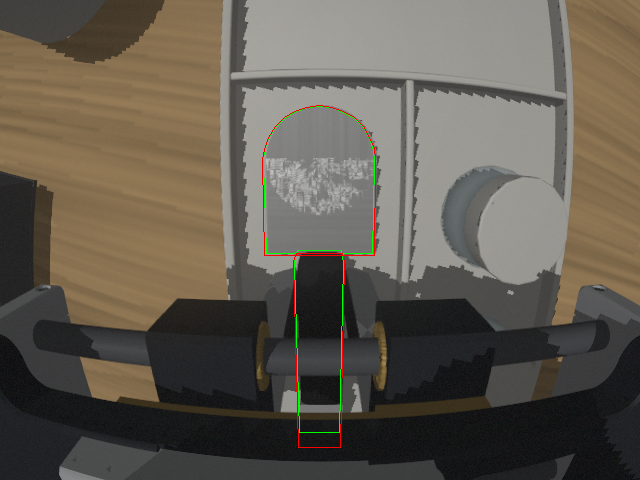

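```bash
cat > z.py <<'E'
import sys
from fit import *
n=sys.argv[1]; x,y,yaw=map(float,sys.argv[2:5]); out=sys.argv[5]; r0,c0=map(int,sys.argv[6:8])
s=vision.camera("scene"); F=12
cr=lambda:cv2.resize(s[r0:r0+45,c0:c0+32],None,fx=F,fy=F,interpolation=cv2.INTER_NEAREST)
A=cr(); B=cr()
for tilt,col in((0,(0,255,0)),(4,(0,0,255))):
    T=np.radians(tilt); z=.004+.085*np.sin(T)
    for part in MOD[n]:
        w=world(part,x,y,z,yaw,T)
        q=((proj("scene",w)-[c0,r0]+.5)*F).astype(np.int32)
        if len(w)==8:
            for i in range(8):
                for j in range(i):
                    if bin(i^j).count("1")==1: cv2.line(B,tuple(map(int,q[i])),tuple(map(int,q[j])),col,1)
        else: cv2.polylines(B,[cv2.convexHull(q)],True,col,1)
cv2.imwrite(f"pics/{out}.png",np.hstack([A,B]))
E
python3 z.py spatula .472 -.2105 .246 z1 217 218
```

```text
(no output)
```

View pics/z1.png

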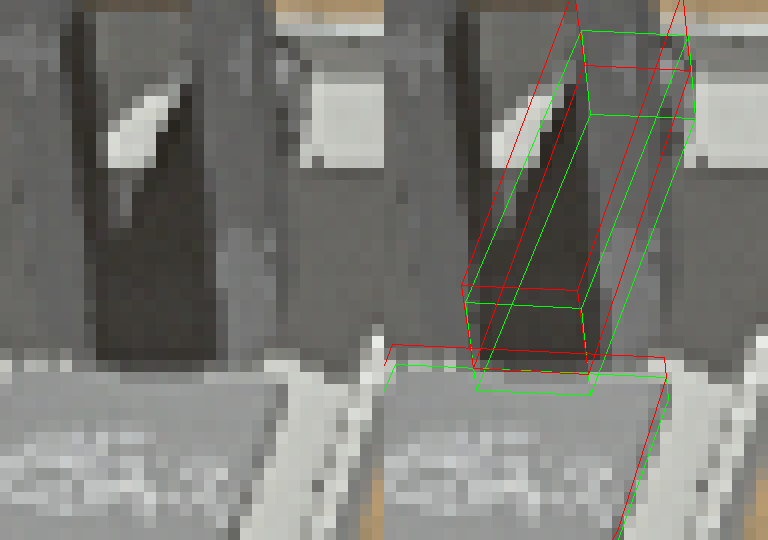

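The spatula is level: the 0° (green) model fits. Next I open to about 40 mm and rise.

Emit:
arm_command(plan=[0.17,0,0,0.002,0,0.17,0,0,0.002,0,0.17,0,0,0.002,0,0.17,0,0,0.002,0,0.17,0,0,0.03,0,0.17,0,0,0.08,0,0.17,0,0,0.15,0,0.17,0,0,0.24,0,0.17,0,0,0.35,0,-1,0,0,0.45,0,-1,0,0,0.45,0])

```text
time_s: 13.8
ee_pos: [0.4707, -0.2113, 0.3881]
eef_rot: [3.136, -0.006, 0.246]
force: [-0.1, -0.0, 1.0]
grip_width: 0.0518
```

```bash
python3 look.py l4; python3 chk.py spatula .472 -.2105 .246 c4
```

```text
[ 0.08535901  0.04166479 -1.02098335]
```

View pics/l4.png

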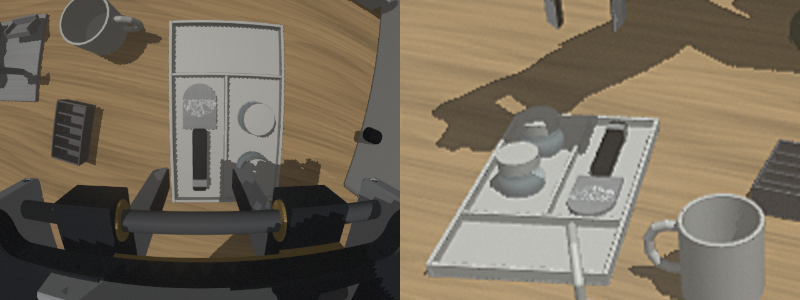

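View pics/c4.png

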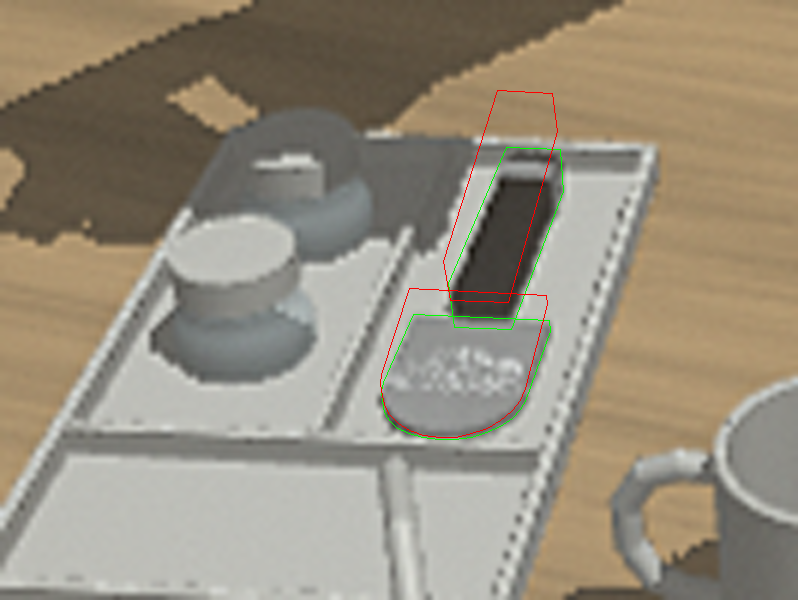

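Spatula lies level and centred in the long compartment, jars undisturbed. Now the brush.

Emit:
arm_command(plan=[-1,0.14,0.9,0,-0.063,-1,0.14,0.9,0,-0.063,-1,0.14,0.9,0,-0.063,-1,0.14,0.9,0,-0.063,-1,0.14,0.9,0,-0.063,-1,0.14,0.9,0,-0.063,-1,0.14,0.9,0,-0.063,-1,0.14,0.9,0,-0.063,-1,0.14,0.9,0,-0.063])

```text
time_s: 14.85
ee_pos: [0.5265, 0.1504, 0.3807]
eef_rot: [3.141, 0.003, 0.116]
force: [-0.2, -0.8, 0.2]
grip_width: 0.0939
```

Emit:
arm_command(plan=[-1,0.04,0.285,0,0,-1,0.04,0.285,0,0,-1,0.04,0.285,0,0,-1,0.04,0.285,-0.05,0,-1,0.04,0.285,-0.05,0,-1,0.04,0.285,-0.05,0])

```text
time_s: 15.45
ee_pos: [0.5429, 0.2613, 0.3622]
eef_rot: [3.141, 0.001, 0.112]
force: [-0.0, 0.2, 1.7]
grip_width: 0.0941
```

```bash
python3 - <<'E'
from h import *
o=sensors.get_obs(); p=vision.camera_params("wrist"); print(o["ee_pos"],o["eef_rot"])
im=vision.camera("wrist"); cv2.imwrite("pics/w5.png",im)
R,_=cv2.Rodrigues(p["rvec"]); t=np.ravel(p["tvec"]); K=p["intrinsics"]
for n in("brush",):
  for d in vision.pinpoint(n,"wrist")[:2]:
    u=(d["at"][1]-K[0,2])/K[0,0]; v=(d["at"][0]-K[1,2])/K[1,1]; th=np.hypot(u,v)
    dr=R.T@np.array([np.sin(th)*u/th,np.sin(th)*v/th,np.cos(th)]); c=-R.T@t
    print(n,d["at"],d["confidence"],c+dr*(.077-c[2])/dr[2])
E
```

```text
[0.54291322 0.2613146  0.36221289] [3.14101580e+00 1.43355803e-03 1.12072572e-01]
brush [248.5, 318.5] 0.63 [0.53813388 0.26150278 0.077     ]
```

View pics/w5.png

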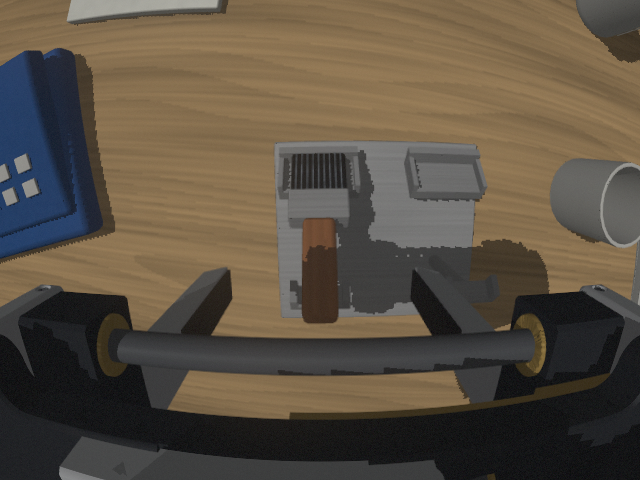

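Brush is centred on the jaws (column 320), aligned. I descend and grip.

Emit:
arm_command(plan=[-1,0,0,-0.08,0,-1,0,0,-0.15,0,-1,0,0,-0.195,0,-1,0,0,-0.215,0,-1,0,0,-0.215,0,1,0,0,-0.215,0,1,0,0,-0.215,0,1,0,0,-0.215,0,1,0,0,-0.215,0,1,0,0,-0.215,0,1,0,0,-0.215,0,1,0,0,-0.215,0,1,0,0,-0.215,0,1,0,0,-0.215,0,1,0,0,-0.215,0], newtons=30)

```text
time_s: 17.05
ee_pos: [0.5426, 0.2627, 0.2765]
eef_rot: [-3.141, 0.0, 0.114]
force: [-0.5, 1.0, -0.3]
grip_width: 0.0241
```

Emit:
arm_command(plan=[1,0,0,0.03,0,1,0,0,0.08,0,1,0,0,0.15,0,1,0,0,0.22,0,1,0,0,0.29,0,1,0,0,0.36,0,1,0,0,0.4,0,1,0,0,0.4,0,1,0,0,0.4,0])

```text
time_s: 17.95
ee_pos: [0.5425, 0.2626, 0.4361]
eef_rot: [3.142, 0.0, 0.113]
force: [0.3, -0.5, -0.5]
grip_width: 0.0239
```

```bash
python3 - <<'E'
from h import *
im=vision.camera("wrist"); s=vision.camera("scene")
cv2.imwrite("pics/w6.png",np.hstack([cv2.resize(im,(400,300)),cv2.resize(s[110:350,300:620],(400,300))]))
E
```

```text
(no output)
```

View pics/w6.png

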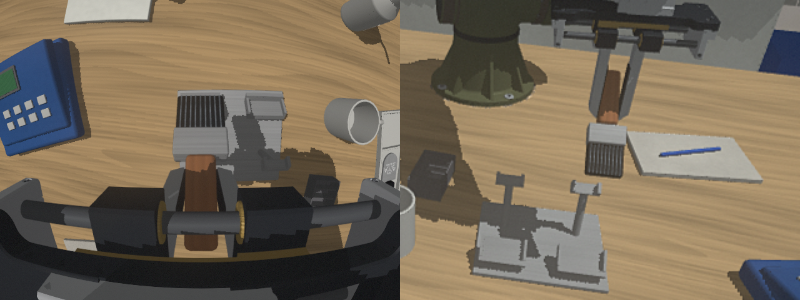

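Emit:
arm_command(plan=[1,0.004,-0.03,0,0.02,1,0.011,-0.09,0,0.06,1,0.019,-0.15,0,0.105,1,0.027,-0.21,0,0.15,1,0.035,-0.27,0,0.19,1,0.043,-0.33,0,0.23,1,0.05,-0.39,0,0.275,1,0.058,-0.45,0,0.315,1,0.066,-0.51,0,0.36,1,0.072,-0.56,0,0.39,1,0.075,-0.5875,0,0.41,1,0.075,-0.5875,0,0.41])

```text
time_s: 19.25
ee_pos: [0.5728, 0.0265, 0.4354]
eef_rot: [-3.14, 0.001, 0.971]
force: [0.5, -0.8, -1.3]
grip_width: 0.0239
```

Emit:
arm_command(plan=[1,0.006,-0.03,0,0.02,1,0.018,-0.09,0,0.06,1,0.03,-0.15,0,0.105,1,0.042,-0.21,0,0.15,1,0.054,-0.27,0,0.19,1,0.066,-0.33,0,0.23,1,0.078,-0.39,0,0.275,1,0.09,-0.45,0,0.315,1,0.102,-0.51,0,0.36,1,0.111,-0.56,0,0.385,1,0.116,-0.5875,0,0.403,1,0.116,-0.5875,0,0.403,1,0.116,-0.5875,-0.03,0.403,1,0.116,-0.5875,-0.09,0.403,1,0.116,-0.5875,-0.16,0.403,1,0.116,-0.5875,-0.23,0.403,1,0.116,-0.5875,-0.3,0.403,1,0.116,-0.5875,-0.36,0.403,1,0.116,-0.5875,-0.4,0.403,1,0.116,-0.5875,-0.4,0.403])

```text
time_s: 21.25
ee_pos: [0.6187, -0.2064, 0.2738]
eef_rot: [-3.138, -0.002, 1.816]
force: [-0.0, 0.2, -0.9]
grip_width: 0.0236
```

```bash
python3 look.py l6
```

```text
[ 0.50138577 -0.59219637 -0.72253052]
```

View pics/l6.png

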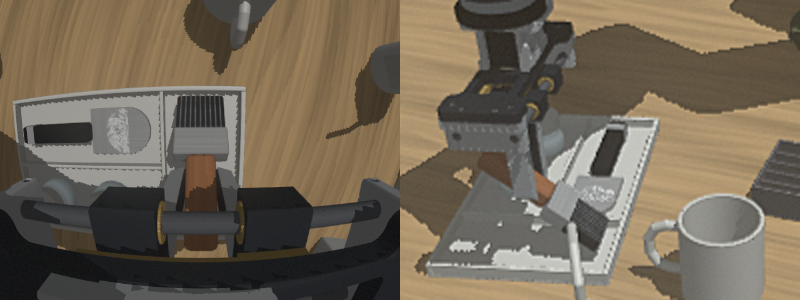

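Emit:
arm_command(plan=[1,0,0,-0.02,0,1,0,0,-0.035,0,1,0,0,-0.045,0,1,0.0015,-0.006,-0.0525,0,1,0.003,-0.0125,-0.06,0,1,0.005,-0.0195,-0.0675,0,1,0.0065,-0.0255,-0.075,0,1,0.0075,-0.03,-0.0825,0,1,0.0085,-0.035,-0.09,0,1,0.01,-0.0395,-0.0975,0,1,0.011,-0.0435,-0.105,0,1,0.011,-0.0435,-0.105,0], newtons=8)

```text
time_s: 22.55
ee_pos: [0.6234, -0.2249, 0.2339]
eef_rot: [-3.141, -0.0, 1.816]
force: [-0.2, -1.0, -0.6]
grip_width: 0.0241
```

```bash
python3 look.py l7
```

```text
[-0.44378273 -0.53807434 -1.51691965]
```

View pics/l7.png

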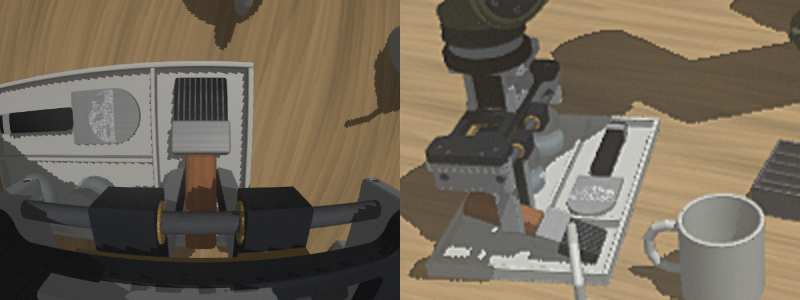

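Emit:
arm_command(plan=[1,0.001,-0.004,-0.009,0,1,0.002,-0.0075,-0.0175,0,1,0.0025,-0.0105,-0.026,0,1,0.0035,-0.0135,-0.035,0,1,0.004,-0.0155,-0.044,0,1,0.0045,-0.0175,-0.0525,0,1,0.005,-0.019,-0.061,0,1,0.005,-0.02,-0.066,0,1,0.005,-0.0205,-0.0705,0,1,0.005,-0.0205,-0.0705,0], newtons=6)

```text
time_s: 23.65
ee_pos: [0.6254, -0.2329, 0.206]
eef_rot: [-3.141, -0.0, 1.816]
force: [-0.7, -1.0, -0.2]
grip_width: 0.0241
```

Emit:
arm_command(plan=[1,0,0,-0.0025,0,1,0,0,-0.0035,0,1,0,0,-0.0035,0], newtons=5)

```text
time_s: 23.95
ee_pos: [0.6254, -0.2329, 0.2052]
eef_rot: [3.142, 0.0, 1.816]
force: [-1.9, 1.5, 3.8]
grip_width: 0.0241
```

```bash
python3 look.py l8;  sed -i 's/195:295,150:283/215:315,130:263/; s/\[150,195\]/[130,215]/' chk.py; python3 chk.py brush .6255 -.2326 1.816 c8; python3 wchk.py brush .6255 -.2326 1.816 d8
```

```text
[-3.14200723  1.24493274  5.2445209 ]
```

View pics/c8.png

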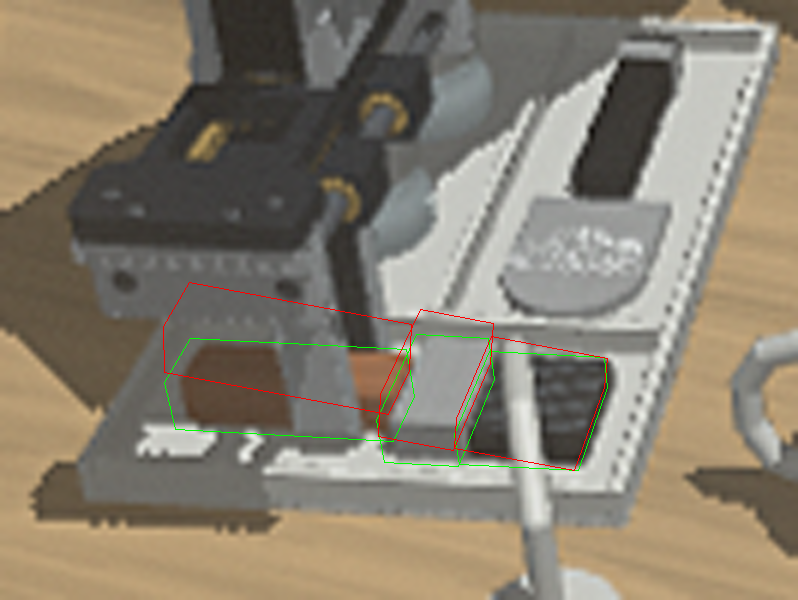

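View pics/d8.png

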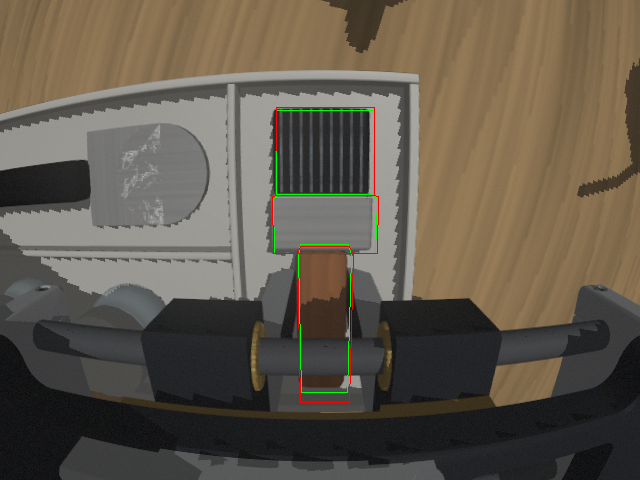

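The brush is level too: the 0° model slope fits, and contact force is about 5 N. Release and rise.

Emit:
arm_command(plan=[0.17,0,0,0.001,0,0.17,0,0,0.001,0,0.17,0,0,0.001,0,0.17,0,0,0.001,0,0.17,0,0,0.03,0,0.17,0,0,0.08,0,0.17,0,0,0.15,0,0.17,0,0,0.24,0,0.17,0,0,0.35,0,0.17,0,0,0.45,0,0.17,-0.4,0,0.45,0,0.17,-0.4,0,0.45,0,0.17,-0.4,0,0.45,0,0.17,-0.4,0,0.45,0,0.17,-0.4,0,0.45,0])

```text
time_s: 25.65
ee_pos: [0.4645, -0.2331, 0.3864]
eef_rot: [3.14, 0.002, 1.815]
force: [0.4, 0.8, 0.8]
grip_width: 0.0388
```

```bash
python3 chk.py brush .6255 -.2300 1.816 c9; python3 -c "
from h import *
s=vision.camera('scene')
t=vision.camera('top'); cv2.imwrite('pics/t9.png',np.hstack([cv2.resize(t,(400,300)),cv2.resize(s,(400,300))]))
print(sensors.get_obs()['time_s'])"
```

```text
25.8
```

View pics/c9.png

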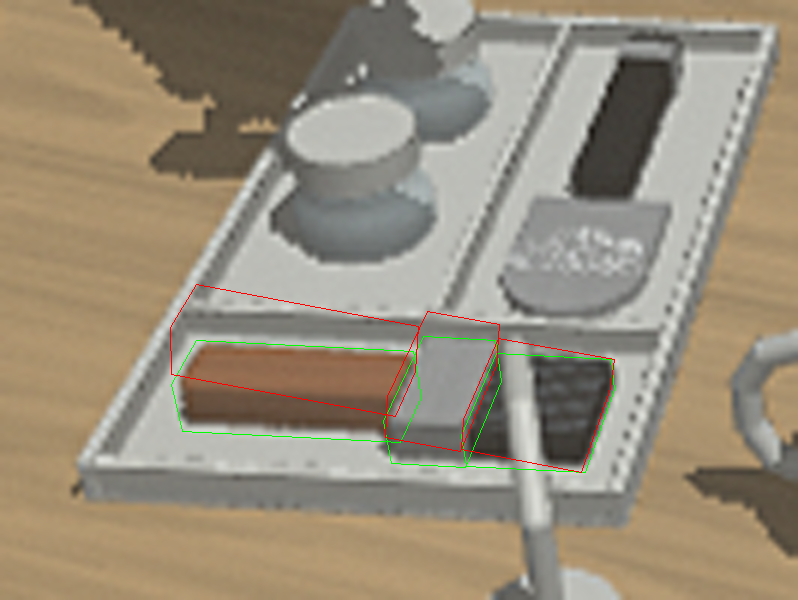

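View pics/t9.png

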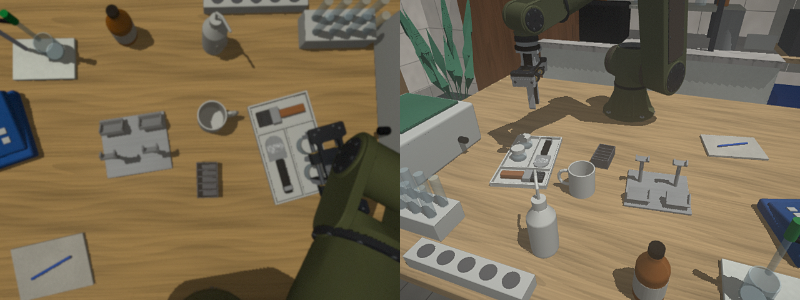

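Both tools lie level in their compartments and the jars, jug and box are where they were. I hand the job in.

```bash
python3 -c "
from station import job; print(job.hand_in())"
```

```text
the job is handed in; nothing more can be done
None
```

Both tools are in the tray and the job is handed in. Robot time was about 26 s of the 69 s allowed.

- **Spatula:** I gripped it at mid-length and set its tip down in the long compartment. I then lowered it with a light grip until it lay level along x, blade to the far end, and let go with the fingers at about 39 mm. At the very end of lowering the wrist force rose to about 16 N, well under the 120 N limit.
- **Brush:** I turned it about 97° and laid it the same way across the far compartment, bristles to the left (tray +y). Contact force was about 5 N when I let go.

**Last checks:** I looked at scene and top pictures after the arm had withdrawn. Both tools lie flat inside their compartments, and the level model outline fits both in tilt. The jars, jug and grey box looked unmoved, judged by eye and not measured.

**Disagreements:** The brush sat about 2–4 mm off the position I had predicted for it. My estimates of where the tray compartments lay differed by 3–5 mm, all within the clearances.

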